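# Clear the resting place and slide the glue pot off the heat

## Robot

A 7-joint arm with a two-finger parallel gripper is mounted at the origin on the work surface. World frame = base frame: x ahead of the robot, y to its left, z up, the work surface at z = 0. Lengths are in m, angles in degrees, forces in N, time in s.
With the tool pointing down it reaches from about 0.425 to 0.875 m from the base axis. Payload 4.7 kg.
Tool frame: the origin (TCP) lies at the very end of the fingers, on their centre line; the grasp point (between the pads) lies 19 mm behind it (bot.grip_point_offset is the z of the grasp point in the tool frame, in m); z points along the fingers, y is the line along which they close (so a half turn about z gives the same grasp; the last joint's range is limited). The gripper opens to 85 mm and grips with 20 to 120 N. Pads are 22 mm wide; open, the fingers measure 114 mm over their backs; the gripper's body (76 mm by 85 mm) begins 54 mm behind the grasp point. The pads swing forward as they close: fully open they stand 13 mm farther back than shut.
Start: joints at [-66.744, 18.392, -4.016, 83.108, 1.295, 78.541, -3.26], TCP at [0.248, 0.601, 0.231] pointing down, gripper open.
Joint ranges: [-163.93, 163.93], [-17.29, 119.83], [-79.2, 71.16], [3.27, 140.29], [-89.18, 269.18], [5.43, 117.66], [-154.24, 154.24]. Speed limits (degrees/s): [147.25, 147.25, 180, 180, 180, 180, 180].

## Interface

Orientations are given as [roll, pitch, yaw] about the fixed x, y, z axes, in that order (R = Rz(yaw) Ry(pitch) Rx(roll)).
In Python, from cell import observe, vision, bot, models gives the robot as it stands.
- The arm moves only by the tool arm_command, never from a script. Its argument "targets" is text: rows parted by semicolons, each of 6 numbers parted by spaces: the shift along the tool's x, y, z in cm, then the turn, a rotation vector about the tool's x, y, z in rad. In form: tx ty tz ax ay az; .... A call has 1 to 20 rows; each row shifts and turns the commanded pose from where the row before left it, along the tool's axes as they then stand; what a row does not reach is not made up. A row lasts 1/8 s, in which the tool goes at most 62.5 mm and 10.7 degrees, less where a joint would pass 70% of its speed; a pose out of reach is approached as far as the arm can. A call is refused whole if a number of a shift passes 6.25 or a number of a turn 0.188, either way. A call with a gripper value outside its range is refused whole. "grip" is the finger opening in cm, from 0 to 8.54, set as the call begins (left out, the last holds). The fingers move at their own pace and stop on an object; the grip force is fixed at half the most. Time passes only in rows, so rows that do not move let the fingers close. It gives the time, the measured TCP pose, the force, the opening and the grip force at its end, in the units of the state.
- observe(): the state, without advancing time (a new reading comes with each control period).
- vision.get_image(name): name is "scene" or "top" or "wrist"; returns a dict with "color" (420x560x3 uint8, red, green, blue), "depth" (420x560 float32, m along the optical axis (not along the pixel's ray), 0 where there is no reading), "intrinsics" (3x3 intrinsics, pixels), "view" (4x4, takes a point from world to camera coordinates); the wrist camera has in their place "tool_from_camera" (4x4, takes a point from camera to tool coordinates, whose origin is the TCP and whose axes are the flange's). Camera axes: x right, y down, z forward; pixel columns grow to the right and rows downward; lengths in m; the calibration is good to about 2 mm. A picture is of the moment at which its call begins: read the wrist's pose just before it.
- bot.sign_off(): hands the job in; it is judged then, once.
Trained networks look in a picture, given as the dict that the camera call returned (one of the last four; its "shot" number tells which), for a name from the list of things; names that differ only in an ending like _2 or _b are one class to them, and where a whole thing is asked for, a point or a joint stands for the part that bears it (a point fixed in the world has none). Each returns a list of dicts, best first, with "p" (0 to 1); they miss things now and then, are a little off and sometimes report something else, mostly with a low value. They report only what shows in the picture. A call takes as long as a camera call. They do not tell look-alikes from the thing itself.
- models.cut_out(label, picture): "mask" (420x560 bool, what is visible of it) and "point" ([column, row] in pixels, amid what is visible of it).
The state is a dict: "clock": time; "qpos": joint angles; "joint_vel": joint speeds; "tau": joint torques, N m; "ee_pos": TCP position; "tool_rot": TCP orientation; "ft_force": force on the tool from outside, world axes, zero at the start; "torque": the same for the moment, N m; "width": opening from 0.0 (shut) to 1.0 (fully open); "grip_force": force on a finger pad.
Only numpy, scipy, OpenCV 4.12 (cv2) and the standard library are available. Lean on these libraries where they do the work, as an engineer would, in place of code of your own. Each camera call takes 0.05 s, during which the arm holds its last target. There are 200 camera calls.

## Task

The carver's glue pot stands on the hot disc of the warming plate, and wood chips litter the ringed resting place beside it. Take the scraper block and use it (not the fingers) to push all three chips off the plate onto the bench, and put the scraper down on the bench; only then slide the pot across, upright and without lifting it, until it stands centred in the ring. Leave the mallet, the chisels and the wooden bowl where they are.

Things in the scene. Friction and masses are not known exactly. Their poses are not given: they have to be found in the camera images.
- warmer: Fixed flat warming plate of bare metal on the bench: 200 along its own x, 360 along its own y, 30 high, square edges, no rim. Origin: centre of its underside, on the bench (z = 0); its top is at z = 0.030. Its yaw varies. Its two marked places lie 85 mm either side of its centre along its own y.
- heat_spot: Hot place: a solid dark disc, 100 across, flush in the plate's top (a marking, no step). Origin: its centre, at the top face. It may be at either end of the plate; the pot starts on it.
- rest_spot: Resting place: a thin dark ring outline, 100 across, flush in the plate's top (a marking, no step), at the other end of the plate, littered with the chips. Origin: its centre, at the top face.
- pot: Small round open steel pot, 84 across, 70 high, about 0.3 to 0.65 kg, empty, with a straight stick handle. Origin: centre of its underside. z is up; the handle points along its own -x (roughly towards the robot) and is a level bar 18 wide (along own y), 14 thick, its middle 55 above the pot's underside, reaching from 60 to 145 from the pot's axis. It slides on the plate with ordinary dry friction.
- scraper: Scraper block standing on its foot on the bench: foot 120 long (own x) by 28 thick (own y) by 14 high of grey plastic, and above it a wooden grip 100 long by 22 thick, up to 75 high in all. About 0.16 kg. Origin: centre of its underside; z is up.
- chip1: Wood chip 36 x 20 x 12, lying loose on the ring, 10 g. Origin: centre of its underside as it first lies.
- chip2: Wood chip 30 x 24 x 13, as chip1.
- chip3: Wood chip 34 x 18 x 11, as chip1.
- mallet: Bystander: turned wooden mallet standing on its head, 80 across, 170 high. Origin: centre of its underside.
- chisel1: Bystander: carving chisel lying on the bench beyond the plate, handle 28 thick, about 235 long along its own x. Origin: on the bench, near the front of the handle.
- chisel2: Bystander: a second, slightly shorter chisel, lying on the bench near the scraper; otherwise as chisel1.
- bowl: Bystander: wooden bowl, 110 across, 50 high, standing on the bench. Origin: centre of its underside.
Not all that is in view belongs to the job. Of the things shaped like the scraper, the wooden one is meant.

How it is judged:
By the outcome, as a careful person would: the job done as asked, in the order asked, and still so for the second after the job is handed in, with the robot touching nothing.
It also fails if it takes over 72 s, if anything falls off the work surface, if the arm or the gripper's body presses on something with over 40 N, if the wrist force passes 120 N, or if a joint passes its speed limit or range.

## Working session

There is one attempt and no reset: what is moved stays moved. The work goes in short steps, Python scripts to look and compute and a tool call to move; the robot and the scene stay as the last step left them, time stands still between calls to the robot, and variables do not carry over. Pictures are saved under pics/ and viewed, at most 10 in all, crops included, and the job is handed in when it is done.

Besides the shell and the picture viewer there is one more tool, called after "Emit:" as name(argument=value, ...) on one line, values as JSON. arm_command: Moves the arm, as the interface text tells. Its arguments: {"type":"object","properties":{"targets":{"type":"string"},"grip":{"type":"number"}},"required":["targets"]}

```bash
ls; mkdir -p pics
python3 - <<'E'
from cell import observe, vision, bot, models
import cv2
s=observe(); print(s)
for n in("top","scene"):
    p=vision.get_image(n); cv2.imwrite(f"pics/{n}0.png",p["color"][:,:,::-1])
    print(n,p["intrinsics"].tolist(),p["view"].round(4).tolist())
E
```

```text
pics
{'clock': 0.0, 'qpos': array([-66.74226842,  18.43935936,  -4.01446965,  83.1744693 ,
         1.2952822 ,  78.5398059 ,  -3.26113724]), 'joint_vel': array([-0.03750529, -0.01483657,  0.00422716, -0.00482219, -0.11714766,
        0.00946204,  0.00542942]), 'tau': array([-4.71250473e-05, -4.93588614e+01, -3.82121494e-01, -3.14341843e+01,
        1.30335530e-02,  1.14660402e-02, -1.66182605e-05]), 'ee_pos': array([0.24807533, 0.60022712, 0.23022374]), 'tool_rot': array([-1.79891618e+02,  6.29460694e-03,  1.57549926e+02]), 'ft_force': array([-0.04372139, -0.73504346, -0.03214731]), 'torque': array([-0.00505535, -0.00018786, -0.00863893]), 'grip_force': 0.0, 'width': 1.0024764220661533}
top [[514.2141067174495, 0.0, 284.64999718985746], [0.0, 514.2141067174495, 208.53157771118782], [0.0, 0.0, 1.0]] [[-0.0251, -0.9997, 0.0081, 0.0035], [-0.9944, 0.0242, -0.1029, 0.5291], [0.1027, -0.0106, -0.9947, 1.2867], [0.0, 0.0, 0.0, 1.0]]
scene [[385.3728545872295, 0.0, 280.7658200051036], [0.0, 385.3728545872295, 200.81934591981113], [0.0, 0.0, 1.0]] [[-0.7842, 0.6204, -0.0084, 0.4417], [0.5184, 0.6477, -0.5584, -0.2546], [-0.341, -0.4423, -0.8295, 1.3674], [0.0, 0.0, 0.0, 1.0]]
```

View pics/top0.png

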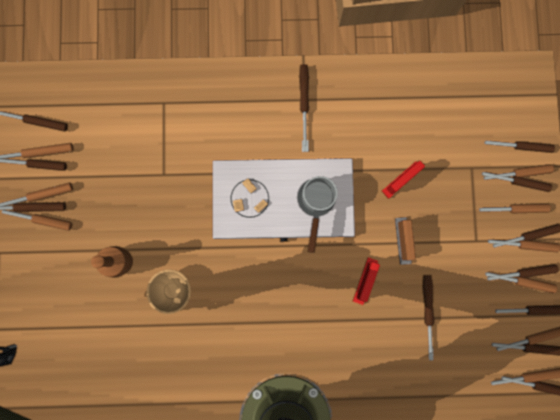

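View pics/scene0.png

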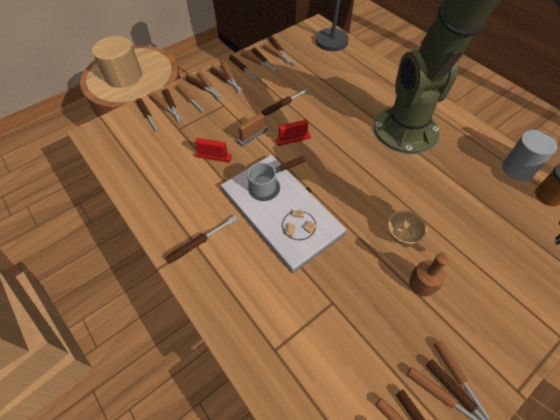

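The scraper-shaped candidates in the top view are red at (404,180), red at (367,282), and wood on a grey foot at (405,241). The wooden one fits the description. I'll confirm it in a crop while I measure.

```bash
cat > h.py <<'E'
from cell import observe, vision, bot, models
import cv2, numpy as np
def world(p):
    K=p["intrinsics"];V=np.linalg.inv(p["view"]);d=p["depth"]
    v,u=np.mgrid[:420,:560]
    c=np.stack([(u-K[0,2])/K[0,0]*d,(v-K[1,2])/K[1,1]*d,d,np.ones_like(d)],-1)
    return (c@V.T)[...,:3]
def rect(P):
    (c,s,a)=cv2.minAreaRect((P[:,:2]*1000).astype(np.float32)); 
    return np.round(c,1),np.round(s,1),round(a,1)
def ray(p,u,v,z):
    K=p["intrinsics"];V=np.linalg.inv(p["view"])
    d=V[:3,:3]@[(u-K[0,2])/K[0,0],(v-K[1,2])/K[1,1],1];o=V[:3,3]
    return o+d*(z-o[2])/d[2]
E
python3 - <<'E'
from h import *
p=vision.get_image("top");W=world(p)
cv2.imwrite("pics/crop1.png",cv2.resize(p["color"][140:310,330:450,::-1],None,fx=3.5,fy=3.5,interpolation=cv2.INTER_CUBIC))
for n in("warmer","pot","scraper","chip1","mallet","bowl","chisel1","rest_spot","heat_spot"):
    for r in models.cut_out(n,p)[:4]:
        if r["p"]<.2: continue
        m=r["mask"]&(p["depth"]>0);P=W[m]
        if n=="chisel1" and len(P)<30: continue
        z=P[:,2];print(n,round(r["p"],2),np.round(r["point"]),len(P),rect(P),"z",np.percentile(z,[2,50,98]).round(3))
        if n in("scraper","pot"):
            for lo,hi in((.005,.022),(.045,.064),(.064,.085),(.085,.12)):
                Q=P[(z>lo)&(z<hi)]
                if len(Q)>5: print("   ",lo,hi,len(Q),rect(Q))
        if n in("warmer",):
            Q=P[(z>.024)&(z<.036)];print("   top",rect(Q))
m=np.zeros((420,560),bool);m[170:225,225:275]=1
E
```

```text
warmer 0.58 [282. 199.] 8367 (array([554.2,  -5.8]), array([215.9, 369. ]), 1.3) z [0.022 0.029 0.035]
   top (array([552. ,  -5.8]), array([358.2, 211.5]), 89.5)
pot 0.81 [315. 197.] 1261 (array([508.7, -97.5]), array([181.9,  82.8]), 4.3) z [0.031 0.044 0.101]
    0.045 0.064 61 (array([557.1, -94.6]), array([74.7, 79.9]), 71.8)
    0.064 0.085 84 (array([513.9, -73.1]), array([ 78.3, 174.9]), 65.6)
    0.085 0.12 482 (array([512.3, -74.1]), array([ 81.8, 180. ]), 65.6)
pot 0.32 [248. 186.] 113 (array([590.4,  81.3]), array([38.7, 19.8]), 42.4) z [0.03  0.042 0.046]
    0.045 0.064 9 (array([587.3,  78.4]), array([24.7, 12. ]), 54.9)
scraper 0.97 [402. 182.] 512 (array([ 598.2, -314.7]), array([ 27.9, 116.2]), 39.2) z [0.009 0.072 0.079]
    0.005 0.022 109 (array([ 598.2, -314.7]), array([ 27.9, 116.2]), 39.2)
    0.045 0.064 26 (array([ 598.3, -299.8]), array([20.6, 77.1]), 56.4)
    0.064 0.085 345 (array([ 599.6, -316.5]), array([22.1, 99.6]), 39.3)
scraper 0.91 [365. 280.] 694 (array([ 339.9, -215. ]), array([ 41.8, 120.4]), 67.5) z [-0.001  0.07   0.079]
    0.005 0.022 153 (
[... 944 characters left out ...]
559 (array([328.6, 282.6]), array([114.1, 107.3]), 11.5) z [0.002 0.025 0.053]
bowl 0.56 [115. 259.] 976 (array([408. , 423.4]), array([87.4, 85.3]), 31.0) z [0.028 0.083 0.169]
chisel1 0.74 [426. 307.] 756 (array([ 248.7, -369.4]), array([ 34.1, 209.2]), 88.5) z [-0.004  0.02   0.029]
chisel1 0.69 [305.  94.] 568 (array([796.2, -67.1]), array([ 23.9, 234. ]), 89.1) z [0.01  0.02  0.029]
chisel1 0.32 [302. 204.] 232 (array([542.3, -77.6]), array([98.9, 61.3]), 48.7) z [0.025 0.03  0.036]
rest_spot 0.75 [252. 196.] 798 (array([559.4,  77.5]), array([97.6, 91.5]), 28.7) z [0.025 0.031 0.037]
heat_spot 0.75 [300. 206.] 140 (array([536.2, -74.8]), array([93.9, 48.2]), 52.3) z [0.025 0.03  0.036]
```

View pics/crop1.png

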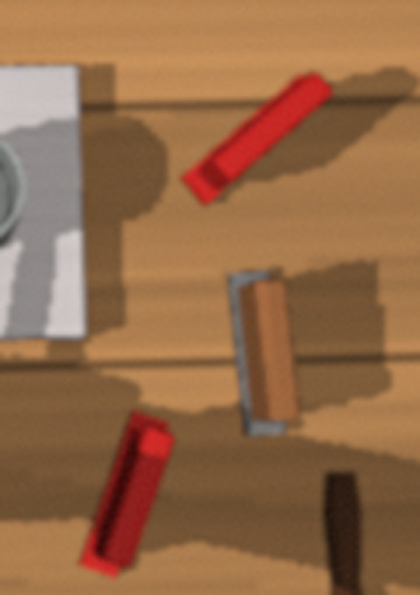

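The crop shows the wooden scraper on its grey foot, and the two look-alikes are red. Next I'll refine the plate, ring, pot and chip positions.

```bash
cat >> h.py <<'E'
def circ(P):
    A=np.c_[2*P[:,:2],np.ones(len(P))];b=(P[:,:2]**2).sum(1);x=np.linalg.lstsq(A,b,rcond=None)[0]
    return x[:2].round(4),round(float(np.sqrt(x[2]+x[:2]@x[:2])),4)
def survey(p):
    W=world(p);z=W[...,2];C=p["color"].astype(int)
    v,u=np.mgrid[:420,:560];roi=(u>195)&(u<375)&(v>145)&(v<260)
    m=(roi&(C.max(2)-C.min(2)<22)&(C.max(2)>90)).astype(np.uint8)
    m=cv2.morphologyEx(m,cv2.MORPH_CLOSE,np.ones((9,9)))
    c=max(cv2.findContours(m,0,2)[0],key=cv2.contourArea)
    Q=np.array([ray(p,a,b,.03) for a,b in c[:,0]]);print("plate",rect(Q))
    rim=W[roi&(z>.092)&(z<.108)];print("rim n",len(rim),rect(rim))
    h=W[roi&(z>.075)&(z<.100)&(W[...,0]<.515)&(W[...,1]<.0)]
    if len(h): print("handle",rect(h),np.percentile(h[:,2],[10,50,90]).round(3))
    g=(roi&(u>220)&(u<285)&(C.max(2)-C.min(2)<30)&(C.max(2)<140)&(abs(z-.03)<.01)&(W[...,1]>.015)&(W[...,0]>.48))
    if g.sum()>20:
        R=np.array([ray(p,a,b,.03) for b,a in np.argwhere(g)]);print("ring",len(R),circ(R))
    k=(roi&(u<275)&(C[...,0]-C[...,2]>40)&(W[...,0]>.46)&(W[...,0]<.65)&(W[...,1]<.17)).astype(np.uint8)
    n,l,s,ce=cv2.connectedComponentsWithStats(k)
    for i in range(1,n):
        if s[i,4]>30:
            q=np.array([ray(p,a,b,.042) for b,a in np.argwhere(l==i)]);print("chip",s[i,4],rect(q),q.min(0)[:2].round(3),q.max(0)[:2].round(3))
E
python3 - <<'E'
from h import *
p=vision.get_image("top");survey(p);W=world(p)
print("knob",W[236:243,282:293,2].round(3).max(),W[239,287].round(3),p["color"][239,284:292].tolist())
rim=W[170:225,290:345].reshape(-1,3);rim=rim[(rim[:,2]>.092)&(rim[:,2]<.108)];
print(circ(np.array(cv2.convexHull((rim[:,:2]*1000).astype(np.float32))[:,0])/1000))
h=W[205:256,300:325].reshape(-1,3);h=h[(h[:,2]>.07)&(h[:,2]<.11)&(h[:,0]<.515)];print(rect(h),h[:,2].mean())
E
```

```text
plate (array([555.7,  -6.1]), array([358., 200.]), 89.5)
rim n 299 (array([507.3, -92.1]), array([ 80.3, 185.1]), 87.5)
handle (array([465.7, -77.8]), array([ 18.1, 101.4]), 79.6) [0.087 0.091 0.094]
ring 129 (array([0.5567, 0.0783]), 0.045)
chip 108 (array([588.7,  80.3]), array([36. , 19.5]), 38.3) [0.572 0.064] [0.605 0.097]
chip 118 (array([539.5, 108.7]), array([30.4, 24.7]), 10.3) [0.524 0.096] [0.555 0.121]
chip 97 (array([536.7,  51.3]), array([18. , 32.2]), 43.9) [0.523 0.035] [0.551 0.068]
knob 0.033 [ 0.451 -0.014  0.021] [[22, 24, 25], [16, 15, 18], [30, 24, 18], [72, 50, 33], [104, 75, 46], [118, 86, 53], [121, 87, 53], [122, 88, 54]]
(array([ 0.5403, -0.0901]), 0.0522)
(array([465.7, -77.8]), array([ 18.1, 101.4]), 79.6) 0.09072762108078858
```

Emit:
arm_command(targets="0 0 0 0 0 -0.18; 0 0 0 0 0 -0.18; 0 0 0 0 0 0; 0 0 0 0 0 0")

```text
clock: 1.15
ee_pos: [0.2483, 0.6007, 0.2314]
tool_rot: [180.0, 0.0, 178.0]
ft_force: [0.4, 0.8, 0.5]
width: 0.999
grip_force: 0.0
```

Emit:
arm_command(targets="-4.2 -3.3 0 0 0 0; -4.2 -3.3 0 0 0 0; -4.2 -3.3 0 0 0 0; -4.2 -3.3 0 0 0 0; -4.2 -3.3 0 0 0 0; -4.2 -3.3 0 0 0 0; 0.4 -5.4 0 0 0 0; 0.4 -5.4 0 0 0 0; 0.4 -5.4 0 0 0 0; 0.4 -5.4 0 0 0 0; 0.4 -5.4 0 0 0 0; 0.4 -5.4 0 0 0 0; 0.4 -5.4 0 0 0 0; 0.4 -5.4 0 0 0 0; 0.4 -5.4 0 0 0 0; 0.4 -5.4 0 0 0 0; 0.4 -5.4 0 0 0 0; 0.4 -5.4 0 0 0 0; 0.4 -5.4 0 0 0 -0.078; 0 0 0 0 0 0")

```text
clock: 3.65
ee_pos: [0.4175, -0.3099, 0.2318]
tool_rot: [-179.9, -0.0, -177.9]
ft_force: [-0.1, 1.2, -0.8]
width: 1.006
grip_force: 0.0
```

Run:
```python
from h import *
s=observe();print(s["ee_pos"],s["tool_rot"],s["qpos"].round(1))
p=vision.get_image("wrist");cv2.imwrite("pics/w1.png",p["color"][:,:,::-1])
R=cv2.Rodrigues(np.zeros(3))[0]
from scipy.spatial.transform import Rotation as Ro
T=np.eye(4);T[:3,:3]=Ro.from_euler("xyz",s["tool_rot"],degrees=True).as_matrix();T[:3,3]=s["ee_pos"]
p["view"]=np.linalg.inv(T@p["tool_from_camera"])
W=world(p)
P=W.reshape(-1,3)[p["depth"].ravel()>0]
P=P[(P[:,0]>.36)&(P[:,0]<.52)&(P[:,1]>-.37)&(P[:,1]<-.25)]
for lo,hi in((.005,.022),(.064,.085)):
    Q=P[(P[:,2]>lo)&(P[:,2]<hi)];print(len(Q),rect(Q) if len(Q)else"",Q[:,2].mean())
t=vision.get_image("top")
W=world(t);z=W[...,2]
rim=W[(abs(z-.1)<.008)&(W[...,0]>.515)&(W[...,0]<.62)&(W[...,1]<-.03)&(W[...,1]>-.16)]
hull=cv2.convexHull((rim[:,:2]*1000).astype(np.float32))[:,0];hull=hull[hull[:,0]>525]
print(circ(hull/1000),rim.min(0),rim.max(0))
```

```text
[ 0.41753755 -0.30992798  0.23178495] [-1.79855075e+02 -8.16917137e-03 -1.77933506e+02] [ -7.8   1.9  42.7 102.8  -1.2  75.8 127.2]
394 (array([ 441.7, -312.1]), array([119.5,  27.7]), 4.0) 0.014168585387654732
1808 (array([ 441.3, -312.4]), array([98.8, 22. ]), 3.6) 0.07479447475709099
(array([ 0.5585, -0.0946]), 0.0412) [ 0.51640086 -0.13510859  0.09206073] [ 0.59973722 -0.05413795  0.10724958]
```

Emit:
arm_command(targets="-1.2 -0.14 0 0 0 -0.028; -1.2 -0.14 3 0 0 0; 0 0 4 0 0 0; 0 0 4 0 0 0; 0 0 4 0 0 0; 0 0 3 0 0 0; 0 0 2 0 0 0; 0 0 0 0 0 0; 0 0 0 0 0 0")

```text
clock: 4.88
ee_pos: [0.4448, -0.3068, 0.0324]
tool_rot: [-180.0, 0.1, -175.7]
ft_force: [0.4, -0.4, -0.5]
width: 0.998
grip_force: 0.0
```

Emit:
arm_command(targets="0 0 0 0 0 0; 0 0 0 0 0 0; 0 0 0 0 0 0; 0 0 0 0 0 0; 0 0 0 0 0 0; 0 0 0 0 0 0; 0 0 0 0 0 0; 0 0 0 0 0 0", grip=1.0)

```text
clock: 5.88
ee_pos: [0.4441, -0.3069, 0.0319]
tool_rot: [-180.0, 0.1, -175.8]
ft_force: [-0.7, -1.0, 5.9]
width: 0.252
grip_force: 59.4
```

Emit:
arm_command(targets="0 0 -3 0 0 0; 0 0 -4 0 0 0; 0 0 -4 0 0 0; 0 0 -4 0 0 0.082; -1.45 3.9 0 0 0 0; -1.45 3.9 0 0 0 0; -1.45 3.9 0 0 0 0; -1.45 3.9 0 0 0 0; -1.45 3.9 0 0 0 0; -1.45 3.9 0 0 0 0; -1.45 3.9 0 0 0 0; -1.45 3.9 0 0 0 0; 0 0 0 0 0 0; 0 0 0 0 0 0")

```text
clock: 7.62
ee_pos: [0.5613, 0.004, 0.1804]
tool_rot: [-179.9, -0.1, 179.5]
ft_force: [-1.2, -0.9, -1.4]
width: 0.251
grip_force: 59.1
```

```bash
cat >> h.py <<'E'
from scipy.spatial.transform import Rotation as Ro
def wrist():
    s=observe();p=vision.get_image("wrist")
    T=np.eye(4);T[:3,:3]=Ro.from_euler("xyz",s["tool_rot"],degrees=True).as_matrix();T[:3,3]=s["ee_pos"]
    p["view"]=np.linalg.inv(T@p["tool_from_camera"]);return s,p
E
python3 - <<'E'
from h import *
s=observe();print(s["ee_pos"],s["tool_rot"],s["qpos"].round(1),s["ft_force"],s["width"])
p=vision.get_image("top");cv2.imwrite("pics/t2.png",cv2.resize(p["color"][130:270,190:400,::-1],None,fx=3,fy=3))
E
```

```text
[0.56125429 0.00396018 0.1803944 ] [-1.79939622e+02 -1.15990532e-01  1.79548549e+02] [-29.3  10.   29.2 100.8  -5.1  70.7  90.8] [-1.24910018 -0.8895835  -1.41100257] 0.251426601330156
```

View pics/t2.png

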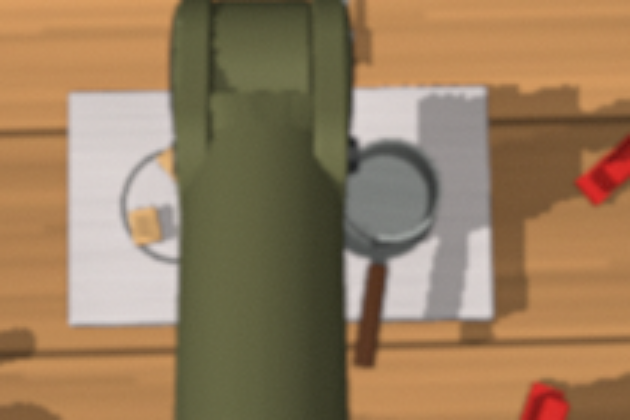

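Emit:
arm_command(targets="0 0 3 0 0 0; 0 0 3 0 0 0; 0 0 3 0 0 0; 0 0 1.7 0 0 0; 0 0 0.5 0 0 0; 0 0 0.4 0 0 0; 0 0 0 0 0 0; 0 0 0 0 0 0; 0 0 0 0 0 0")

```text
clock: 8.8
ee_pos: [0.5625, 0.0047, 0.0659]
tool_rot: [180.0, 0.1, 179.6]
ft_force: [0.2, -0.0, -1.0]
width: 0.249
grip_force: 59.1
```

Run:
```python
from h import *
s,p=wrist();print(s["ee_pos"],s["ft_force"]);cv2.imwrite("pics/w3.png",p["color"][:,:,::-1])
s=vision.get_image("scene");W=world(s);z=W[...,2]
P=W[(z>.035)&(abs(W[...,0]-.56)<.08)&(abs(W[...,1]-.004)<.04)&(z<.1)]
print(len(P));cv2.imwrite("pics/s3.png",cv2.resize(s["color"][140:280,200:370,::-1],None,fx=4,fy=4))
```

```text
[0.56245414 0.00468037 0.06586541] [ 0.24315171 -0.03015094 -1.00814806]
361
```

View pics/s3.png

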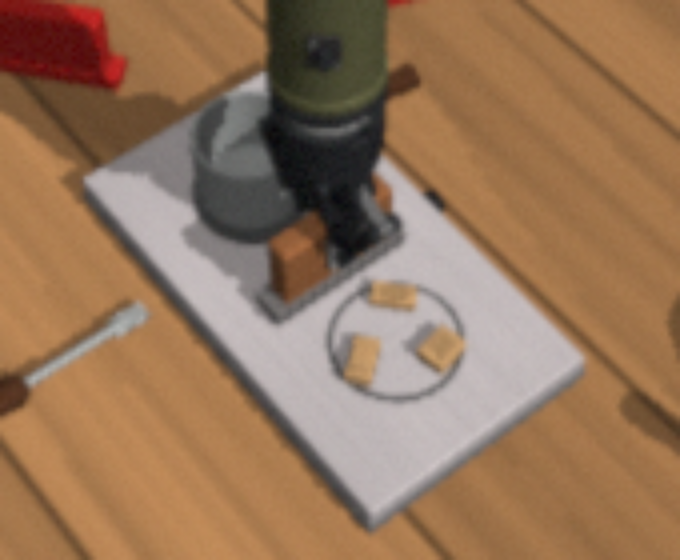

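The ring at about (395,340) is in front of the scraper face with all three chips ahead of it, and the pot is behind it. I'll lower a little and push along +y.

Emit:
arm_command(targets="0.3 0 0.25 0 0 0; 0 0 0 0 0 0; 0 0.8 0 0 0 0; 0 1.2 0 0 0 0; 0 1.5 0 0 0 0; 0 1.5 0 0 0 0; 0 1.8 0 0 0 0; 0 2 0 0 0 0; 0 2 0 0 0 0; 0 2 0 0 0 0; 0 2 0 0 0 0; 0 2 0 0 0 0; 0 2 0 0 0 0; 0 1 0 0 0 0; 0 0 0 0 0 0; 0 0 0 0 0 0")

```text
clock: 10.9
ee_pos: [0.5608, 0.2015, 0.0628]
tool_rot: [-180.0, -0.0, 179.5]
ft_force: [0.2, 0.5, -1.2]
width: 0.249
grip_force: 59.1
```

Run:
```python
from h import *
s=vision.get_image("scene")
cv2.imwrite("pics/s4.png",cv2.resize(s["color"][140:340,200:450,::-1],None,fx=3,fy=3))
```

```text
(no output)
```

View pics/s4.png

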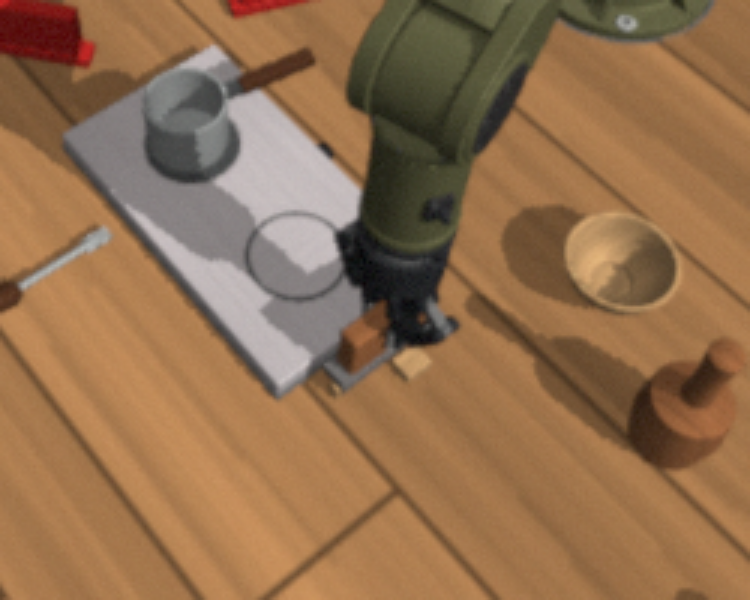

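Emit:
arm_command(targets="0 0 -3 0 0 0; 0 0 -4 0 0 0; 0 3.5 0 0 0 0; 0 3.5 0 0 0 0; 0 3.5 0 0 0 0; 0 3.5 0 0 0 0; 0 0 0 0 0 0; 0 0 3 0 0 0; 0 0 3 0 0 0; 0 0 2 0 0 0; 0 0 1 0 0 0; 0 0 0.5 0 0 0; 0 0 0 0 0 0; 0 0 0 0 0 0")

```text
clock: 12.7
ee_pos: [0.5623, 0.343, 0.0389]
tool_rot: [179.9, 0.1, 179.6]
ft_force: [0.8, -0.3, -1.1]
width: 0.246
grip_force: 59.1
```

Emit:
arm_command(targets="0 0 0.4 0 0 0; 0 0 0.25 0 0 0; 0 0 0 0 0 0; 0 0 0 0 0 0; 0 0 0 0 0 0")

```text
clock: 13.32
ee_pos: [0.5618, 0.3428, 0.0319]
tool_rot: [180.0, 0.0, 179.6]
ft_force: [-2.9, -0.8, 5.3]
width: 0.251
grip_force: 59.8
```

Emit:
arm_command(targets="0 0 0 0 0 0; 0 0 0 0 0 0; 0 0 0 0 0 0; 0 0 0 0 0 0; 0 0 0 0 0 0; 0 0 0 0 0 0; 0 0 -2 0 0 0; 0 0 -4 0 0 0; 0 0 -4 0 0 0; 0 0 -4 0 0 0; 0 0 -4 0 0 0; 0 0 0 0 0 0; 0 0 0 0 0 0", grip=8.5)

```text
clock: 14.95
ee_pos: [0.5616, 0.3425, 0.2119]
tool_rot: [180.0, 0.0, 179.5]
ft_force: [-0.7, 0.8, -0.4]
width: 0.998
grip_force: 0.0
```

Run:
```python
from h import *
s,p=wrist();print(s["ee_pos"],s["tool_rot"],s["qpos"].round(1));cv2.imwrite("pics/w5.png",p["color"][:,:,::-1])
t=vision.get_image("top");W=world(t);z=W[...,2]
rim=W[(abs(z-.1)<.008)&(W[...,0]>.515)&(W[...,0]<.62)&(W[...,1]<-.03)&(W[...,1]>-.16)]
hull=cv2.convexHull((rim[:,:2]*1000).astype(np.float32))[:,0];hull=hull[hull[:,0]>525]
print(circ(hull/1000))
h=W[205:256,300:325].reshape(-1,3);h=h[(h[:,2]>.07)&(h[:,2]<.11)&(h[:,0]<.50)];print(rect(h),h[:,2].mean(),h.min(0))
```

```text
[0.56158147 0.34251522 0.21194496] [1.79967054e+02 2.36682618e-02 1.79549289e+02] [-49.7  20.3  20.7  84.3  -7.3  76.7  61.1]
(array([ 0.5586, -0.0944]), 0.0414)
(array([457.6, -76.4]), array([18.4, 85. ]), 79.6) 0.09162179538649641 [ 0.41551443 -0.09174596  0.08416882]
```

View pics/w5.png

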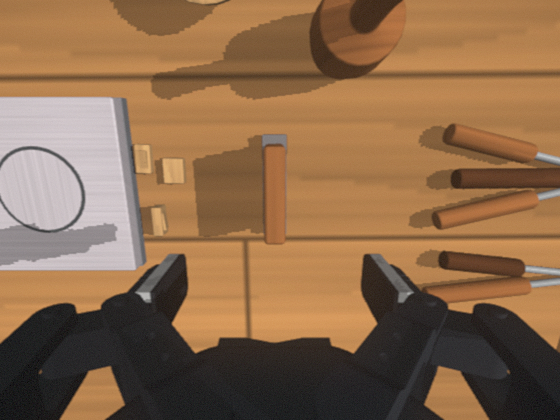

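All three chips lie on the bench beside the plate, at about (142,158), (173,170) and (158,220). The scraper stands at (274,190) and the ring is clear. Next is the pot handle.

Emit:
arm_command(targets="1.06 -4.18 0 0 0 0; 1.06 -4.18 0 0 0 0; 1.06 -4.18 0 0 0 0; 1.06 -4.18 0 0 0 0; 1.06 -4.18 0 0 0 0; 1.06 -4.18 0 0 0 0; 1.06 -4.18 0 0 0 0; 1.06 -4.18 0 0 0 0; 1.06 -4.18 0 0 0 0; 1.06 -4.18 0 0 0 0.173; 0 0 0 0 0 0; 0 0 0 0 0 0; 0 0 0 0 0 0")

```text
clock: 16.68
ee_pos: [0.4525, -0.0732, 0.2109]
tool_rot: [-180.0, -0.0, 169.8]
ft_force: [0.4, 0.2, -0.8]
width: 0.992
grip_force: 0.0
```

Run:
```python
from h import *
s,p=wrist();print(s["ee_pos"],s["tool_rot"],s["qpos"].round(1))
W=world(p);ok=p["depth"]>0
h=W[ok&(W[...,2]>.075)&(W[...,2]<.1)&(W[...,0]<.49)&(W[...,0]>.40)&(abs(W[...,1]+.08)<.03)]
print("handle",len(h),rect(h),h[:,2].mean())
r=W[ok&(abs(W[...,2]-.1)<.006)&(W[...,0]>.51)&(W[...,0]<.62)&(W[...,1]<-.03)&(W[...,1]>-.16)]
if len(r)>20:
    q=cv2.convexHull((r[:,:2]*1000).astype(np.float32))[:,0];q=q[q[:,0]>530];print("rim",circ(q/1000))
t=vision.get_image("top");W=world(t);C=t["color"]
m=(W[...,1]>.17)&(W[...,1]<.26)&(W[...,0]>.48)&(W[...,0]<.66)&(W[...,2]>.007)
n,l,st,ce=cv2.connectedComponentsWithStats(m.astype(np.uint8))
for i in range(1,n):
    if st[i,4]>15: print(st[i,4],W[l==i].mean(0).round(3),W[l==i].max(0).round(3))
```

```text
[ 0.45250691 -0.07321271  0.21091682] [-1.79981752e+02 -4.39019439e-02  1.69808288e+02] [-32.   -6.9  35.6 111.7   4.2  73.9  82.1]
handle 1519 (array([453.7, -75.9]), array([17.7, 75.3]), 80.1) 0.09194742358680424
rim (array([ 0.5576, -0.0945]), 0.0412)
105 [0.555 0.172 0.029] [0.656 0.179 0.036]
81 [0.599 0.203 0.019] [0.617 0.211 0.026]
115 [0.539 0.225 0.013] [0.554 0.238 0.02 ]
89 [0.526 0.19  0.011] [0.543 0.199 0.019]
```

Emit:
arm_command(targets="-0.05 -0.25 2 0 0 0; 0 0 4 0 0 0; 0 0 4 0 0 0; 0 0 3 0 0 0; 0 0 1.5 0 0 0; 0 0 0 0 0 0; 0 0 0 0 0 0")

```text
clock: 17.65
ee_pos: [0.4536, -0.0771, 0.0674]
tool_rot: [180.0, 0.1, 169.7]
ft_force: [0.3, 0.2, 0.5]
width: 0.993
grip_force: 0.0
```

Emit:
arm_command(targets="0 0 0 0 0 0; 0 0 0 0 0 0; 0 0 0 0 0 0; 0 0 0 0 0 0; 0 0 0 0 0 0; 0 0 0 0 0 0; 0 0 0 0 0 0; 0 0 0 0 0 0", grip=1.0)

```text
clock: 18.65
ee_pos: [0.4524, -0.077, 0.0664]
tool_rot: [180.0, -0.0, 169.6]
ft_force: [-2.0, 1.3, 3.8]
width: 0.199
grip_force: 62.0
```

```bash
cat > pot.py <<'E'
from h import *
s=observe();print(s["clock"],s["ee_pos"],s["tool_rot"],s["ft_force"])
for n in("top","scene"):
    t=vision.get_image(n);W=world(t);z=W[...,2];ok=(t["depth"]>0)&(abs(z-.1)<.006)&(W[...,0]>.525)&(W[...,0]<.63)&(abs(W[...,1])<.2)
    C=t["color"].astype(int);ok&=(C.max(2)-C.min(2)<25)&(C.max(2)>80)
    r=W[ok]
    if len(r)>20:
        q=cv2.convexHull((r[:,:2]*1000).astype(np.float32))[:,0];q=q[q[:,0]>530];print(n,"rim",len(r),circ(q/1000),r.min(0).round(4),r.max(0).round(4))
E
python3 pot.py
```

```text
18.65 [ 0.45242779 -0.07697814  0.0663709 ] [ 1.79986493e+02 -1.16654492e-02  1.69648517e+02] [-2.01384363  1.3421676   3.84699826]
top rim 131 (array([ 0.5582, -0.0946]), 0.0413) [ 0.5274 -0.1351  0.094 ] [ 0.5996 -0.0539  0.1042]
scene rim 129 (array([ 0.5601, -0.0962]), 0.0417) [ 0.5251 -0.137   0.094 ] [ 0.6019 -0.055   0.1049]
```

Emit:
arm_command(targets="0.1 0.5 0 0 0 0; 0.19 1 0 0 0 0; 0.19 1 0 0 0 0; 0.19 1 0 0 0 0; 0.19 1 0 0 0 0; 0.19 1 0 0 0 0; 0.19 1 0 0 0 0; 0.19 1 0 0 0 0; 0.1 0.5 0 0 0 0; 0 0 0 0 0 0; 0 0 0 0 0 0")

```text
clock: 20.12
ee_pos: [0.4518, 0.0052, 0.0664]
tool_rot: [179.9, -0.0, 169.7]
ft_force: [-1.1, 0.9, 2.8]
width: 0.197
grip_force: 61.9
```

```bash
python3 pot.py
```

```text
20.125 [0.45182334 0.00519633 0.06640471] [ 1.79928498e+02 -1.19249300e-02  1.69679581e+02] [-1.09445432  0.92328142  2.84318884]
top rim 138 (array([ 0.5575, -0.0126]), 0.0414) [ 0.5281 -0.0545  0.0944] [0.5989 0.0283 0.1047]
scene rim 130 (array([ 0.5589, -0.0144]), 0.042) [ 0.5256 -0.0554  0.0941] [0.6011 0.0278 0.1044]
```

Emit:
arm_command(targets="0.1 0.5 0 0 0 0; 0.2 1 0 0 0 0; 0.2 1 0 0 0 0; 0.2 1 0 0 0 0; 0.2 1 0 0 0 0; 0.2 1 0 0 0 0; 0.2 1 0 0 0 0; 0.2 1 0 0 0 0; 0.15 1 0 0 0 0; 0.1 0.5 0 0 0 0; 0 0 0 0 0 0; 0 0 0 0 0 0; 0 0 0 0 0 0")

```text
clock: 21.85
ee_pos: [0.4508, 0.0968, 0.0665]
tool_rot: [179.9, -0.0, 169.7]
ft_force: [-0.2, 1.5, 2.8]
width: 0.195
grip_force: 61.8
```

```bash
python3 pot.py
python3 - <<'E'
from h import *
t=vision.get_image("top")
a=t["color"][150:245,205:305,::-1]
s=vision.get_image("scene")["color"][180:275,250:360,::-1]
cv2.imwrite("pics/t8.png",np.hstack([cv2.resize(a,(400,380),interpolation=2),cv2.resize(s,(400,380),interpolation=2)]))
E
```

```text
21.85 [0.45076628 0.09682027 0.06645027] [ 1.79928531e+02 -1.76414401e-03  1.69676148e+02] [-0.19734398  1.45746129  2.82354572]
top rim 135 (array([0.5562, 0.0789]), 0.0414) [0.5266 0.0378 0.0944] [0.5965 0.1201 0.1048]
scene rim 142 (array([0.5583, 0.0767]), 0.0421) [0.5254 0.0353 0.0941] [0.5997 0.1185 0.1052]
```

View pics/t8.png

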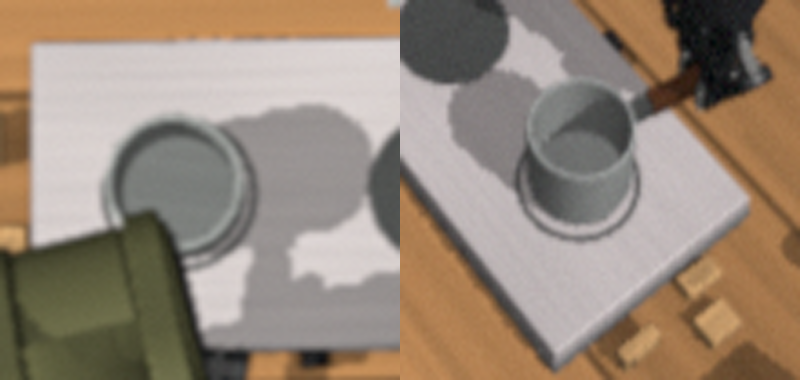

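The pot stands inside the ring, at about (580,185) in the right panel, with an even margin and the chips on the bench. I'll release it and back off.

Emit:
arm_command(targets="0 0 0 0 0 0; 0 0 0 0 0 0; 0 0 0 0 0 0; 0 0 0 0 0 0; 0 0 0 0 0 0; 0 0 0 0 0 0; 0 0 -2 0 0 0; 0 0 -4 0 0 0; 0 0 -4 0 0 0; 0 0 -4 0 0 0; 0 0 -4 0 0 0; 0 0 0 0 0 0; 0 0 0 0 0 0; 0 0 0 0 0 0", grip=8.5)

```text
clock: 23.8
ee_pos: [0.4501, 0.0958, 0.245]
tool_rot: [-179.9, -0.1, 169.6]
ft_force: [-0.5, -0.2, -0.4]
width: 0.995
grip_force: 0.0
```

```bash
python3 pot.py
```

```text
23.8 [0.45006561 0.09581207 0.24503375] [-1.79925788e+02 -1.06011916e-01  1.69643685e+02] [-0.48414144 -0.21713015 -0.35050951]
top rim 112 (array([0.557 , 0.0789]), 0.0413) [0.5269 0.0377 0.0941] [0.5991 0.115  0.1051]
scene rim 148 (array([0.5583, 0.0772]), 0.0419) [0.5253 0.0357 0.0942] [0.5998 0.1196 0.1036]
```

```bash
python3 -c "
from cell import bot
print(bot.sign_off())"
```

```text
the job is handed in; nothing more can be done
None
```

I used the wooden scraper to push all three chips off the plate onto the bench and put it down. I then slid the pot by its handle until it stood upright within about 1–2 mm of the ring's centre, and handed the job in at about 24 s.

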